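# Lay the returned loan instruments on their outlines

### The job

Four instruments have come back to the loan counter: a long and a short tuning fork, a cardiology chestpiece and a pen light. Lay each one flat on the white pad that bears its own outline, covering the drawn shape and pointing the same way, by setting it down rather than dropping it, and let go. Leave the yellow bumper and the round tin where they are.

Things in the scene. Friction and masses are not known exactly. Their poses are not given: they have to be found in the camera images.
- long_fork: Long tuning fork, bare steel, lying flat: 140 mm long, 10 mm high. Stem 10 mm thick, solid yoke 28 mm wide (y) and 20 long, two 8 mm wide tines, 28 mm over both. Origin: underside, under the yoke's middle, 54 mm from the stem's end, 86 from the tine tips; x points to the tips. 0.16 kg. Starts on the bare counter (z = 0), z up. Grip from above at the origin, fingers closing along y.
- short_fork: Short tuning fork, bare steel, lying flat: 100 mm long, 10 mm high. Stem 10 mm thick, solid yoke 24 mm wide (y) and 18 long, two 7 mm wide tines, 24 mm over both. Origin: underside, under the yoke's middle, 34 mm from the stem's end, 66 from the tine tips; x points to the tips. 0.09 kg. Starts on the bare counter (z = 0), z up. Grip from above at the origin, fingers closing along y.
- chestpiece: Black stethoscope chestpiece, no tube, wide face down: disc 44 mm across, 12 mm high; on it a bell 32 mm across, up to 25 mm; a steel stem 8 mm thick, axis 8 mm up, reaching 54 mm from the disc's centre. Origin: underside of the disc, centre; x along the stem, outward. 0.12 kg. Starts on the bare counter (z = 0), z up. Grip from above at the origin, fingers closing along y.
- pen_light: White plastic pen light lying flat (flattened barrel, does not roll): 120 mm long, 12 mm high, barrel 13 mm wide (y), lens head (last 24 mm) 22 mm wide, steel clip on top. Origin: underside, 44 mm from the tail end, 76 from the lens end; x points to the lens. 0.04 kg. Starts on the bare counter (z = 0), z up. Grip from above at the origin, fingers closing along y.
- long_fork_pad: Fixed white plate 155 x 56 mm, 4 mm thick, with the black flat outline of the long tuning fork (140 mm). Origin: centre of underside; z up, x lengthwise, the way the drawn tines point. A tool lies right on its outline when its axes are parallel to the pad's and its origin is 16 mm towards -x from the pad's origin.
- short_fork_pad: Fixed white plate 116 x 52 mm, 4 mm thick, with the black flat outline of the short tuning fork (100 mm). Origin: centre of underside; z up, x lengthwise, the way the drawn tines point. A tool lies right on its outline when its axes are parallel to the pad's and its origin is 16 mm towards -x from the pad's origin.
- chestpiece_pad: Fixed white plate 96 x 64 mm, 4 mm thick, with the black flat outline of the chestpiece (44 mm disc and stem). Origin: centre of underside; z up, x lengthwise, the way the drawn stem points. A tool lies right on its outline when its axes are parallel to the pad's and its origin is 16 mm towards -x from the pad's origin.
- pen_light_pad: Fixed white plate 138 x 44 mm, 4 mm thick, with the black flat outline of the pen light (bar with a wider lens end). Origin: centre of underside; z up, x lengthwise, the way the drawn lens end points. A tool lies right on its outline when its axes are parallel to the pad's and its origin is 16 mm towards -x from the pad's origin.
- bumper: Bystander: loose yellow rubber bumper block 60 x 30 mm (x, y), 22 mm high. Origin: centre of its underside. To be left where it is.
- tin: Bystander: loose round aluminium tin, 54 mm across, 25 mm high. Origin: centre of its underside. To be left where it is.
There are look-alikes about, which are no part of the job. What is shaped like the long_fork but black or red is not meant. Leave any blue or brown look-alike of the pen_light alone.

How it is judged:
By the outcome, as a careful person would: the job done as asked, in the order asked, and still so for the second after the job is handed in, with the robot touching nothing.
It also fails if it takes over 112 s, if anything falls off the work surface, if the arm or the gripper's body presses on something with over 40 N, if the wrist force passes 120 N, or if a joint passes its speed limit or range.

### The arm

A 7-joint arm with a two-finger parallel gripper is mounted at the origin on the work surface. World frame = base frame: x ahead of the robot, y to its left, z up, the work surface at z = 0. Lengths are in m, angles in rad, forces in N, time in s.
With the tool pointing down it reaches from about 0.425 to 0.925 m from the base axis. Payload 6.8 kg.
Tool frame: the origin (TCP) lies on the centre line of the jaws, within the pads' length; the fingertips stand 14 mm ahead of it and the grasp point (between the pads) lies 5 mm behind it; z points along the fingers, y is the line along which they close (so a half turn about z gives the same grasp; the last joint's range is limited). The gripper opens to 85 mm and grips with 20 to 120 N. Pads are 22 mm wide; open, the fingers measure 114 mm over their backs; the gripper's body (76 mm by 85 mm) begins 54 mm behind the grasp point. The pads swing forward as they close: fully open they stand 13 mm farther back than shut.
Start: joints at [1.054, 0.477, 0.022, 1.555, -0.011, 1.109, -0.083], TCP at [0.268, -0.619, 0.245] pointing down, gripper open.
Joint ranges: [-2.96, 2.96], [-0.34, 2.1], [-1.41, 1.46], [0.24, 2.44], [-1.37, 4.51], [0.17, 1.92], [-2.96, 2.96]. Speed limits (rad/s): [2.39, 2.39, 3.14, 3.14, 3.14, 3.14, 3.14].

### API

Orientations are given as a unit quaternion [w, x, y, z].
In Python, from station import bot gives the robot as it stands. The module is installed in compiled form; this text tells all that it offers.
- The arm moves only by the tool drive_tool, never from a script. Its argument "commands" is a list of rows, each an object with "hand": the opening, from 0 (shut) to 1 (fully open); "translation": the shift along the world's x, y, z in mm, a list of three; "angular": the turn, a rotation vector about the world's x, y, z in rad, a list of three. In form: [{"hand": hand, "translation": [tx, ty, tz], "angular": [ax, ay, az]}, ...]. A call has 1 to 12 rows; each row is the pose to reach, as a shift and turn from the pose commanded when the call began; what a row does not reach only later rows make up. A row lasts 1/8 s, in which the tool goes at most 62.5 mm and 10.7 degrees, less where a joint would pass 70% of its speed; a pose out of reach is approached as far as the arm can. A call with a gripper value outside its range is refused whole. The fingers move at their own pace and stop on an object; "force" is the grip in N (left out, the last holds). Time passes only in rows, so rows that repeat a pose let the fingers close. It gives the time, the measured TCP pose, the force, the opening and the grip force at its end, in the units of the state.
- bot.get_obs(): the state, without advancing time (a new reading comes with each control period).
- bot.read_camera(name): name is "side" or "top"; returns the picture (400x640x3 uint8, red, green, blue); there is no depth.
- bot.camera_model(name): a dict with "fx", "fy", "cx", "cy" (pixels), "k1" (the pictures are not rectified: a ray, as slopes to the right and down, at radius r is drawn at 1 + k1 r^2 times it, then the intrinsics apply), "view" (4x4, takes a point from world to camera coordinates). Camera axes: x right, y up, looking along -z (the intrinsics and any distortion apply to the point x, -y, -z); pixel columns grow to the right and rows downward; lengths in m; the calibration is good to about 2 mm. A picture is of the moment at which its call begins. camera_model takes no time and is no camera call.
- bot.hand_in(): hands the job in; it is judged then, once.
Trained networks look in the newest picture that a camera, given by its name, has taken for a name from the list of things; names that differ only in an ending like _2 or _b are one class to them, and where a whole thing is asked for, a point or a joint stands for the part that bears it (a point fixed in the world has none). Each returns a list of dicts, best first, with "score" (0 to 1); they miss things now and then, are a little off and sometimes report something else, mostly with a low value. They report only what shows in the picture. A call takes as long as a camera call. They do not tell look-alikes from the thing itself.
- bot.find_in(camera, query): "position" ([column, row] in pixels, amid what is visible of it).
- bot.outline_of(camera, query): "pixels" (400x640 bool, what is visible of it) and "position" ([column, row] in pixels, amid what is visible of it).
The state is a dict: "t": time; "q": joint angles; "joint_vel": joint speeds; "joint_torque": joint torques, N m; "eef_pos": TCP position; "tool_rot": TCP orientation; "contact_force": force on the tool from outside, world axes, zero at the start; "torque": the same for the moment, N m; "gripper_width": opening from 0.0 (shut) to 1.0 (fully open); "grasp_force": force on a finger pad.
Only numpy, scipy, OpenCV 4.12 (cv2) and the standard library are available. Lean on these libraries where they do the work, as an engineer would, in place of code of your own. Each camera call takes 0.05 s, during which the arm holds its last target. There are 200 camera calls.

## Working session

There is one attempt and no reset: what is moved stays moved. The work goes in short steps, Python scripts to look and compute and a tool call to move; the robot and the scene stay as the last step left them, time stands still between calls to the robot, and variables do not carry over. Pictures are saved under pics/ and viewed, at most 14 in all, crops included, and the job is handed in when it is done.

Besides the shell and the picture viewer there is one more tool, called after "Request:" as name([rows], argument=value, ...), one row to a line, values as JSON. drive_tool: Moves the arm, as the interface text tells. Its arguments: {"type":"object","properties":{"commands":{"type":"array","items":{"type":"object","properties":{"hand":{"type":"number"},"translation":{"type":"array","items":{"type":"number"}},"angular":{"type":"array","items":{"type":"number"}}}}},"force":{"type":"number"}},"required":["commands"]}

```bash
mkdir -p pics
cat > h.py <<'E'
import numpy as np, cv2
from station import bot
def save(img,name): cv2.imwrite('pics/'+name,img[:,:,::-1])
def ray(cam,px):
    m=bot.camera_model(cam); V=np.array(m['view'])
    K=np.array([[m['fx'],0,m['cx']],[0,m['fy'],m['cy']],[0,0,1.]])
    p=cv2.undistortPoints(np.array(px,float).reshape(-1,1,2),K,np.array([m['k1'],0,0,0.]),None,None).reshape(-1,2)
    d=np.c_[p[:,0],-p[:,1],-np.ones(len(p))]@V[:3,:3]
    return -V[:3,:3].T@V[:3,3],d
def world(cam,px,z):
    c,d=ray(cam,px); return (c+d*((z-c[2])/d[:,2])[:,None])[:,:2]
def proj(cam,P):
    m=bot.camera_model(cam); V=np.array(m['view']); P=np.array(P,float).reshape(-1,3)
    q=P@V[:3,:3].T+V[:3,3]; s=np.c_[q[:,0],-q[:,1]]/-q[:,2:]
    s=s*(1+m['k1']*(s**2).sum(1,keepdims=True))
    return s*[m['fx'],m['fy']]+[m['cx'],m['cy']]
E
python3 - <<'E'
from h import *
for c in('top','side'):
    save(bot.read_camera(c),c+'0.png'); m=bot.camera_model(c); print(c,ray(c,[[320,200]]),m['fx'],m['k1'])
print(bot.get_obs())
for n in['long_fork','short_fork','chestpiece','pen_light','long_fork_pad','short_fork_pad','chestpiece_pad','pen_light_pad','bumper','tin']:
    print(n,[(np.round(r['position']),round(r['score'],2),world('top',[r['position']],0).round(3)) for r in bot.find_in('top',n)][:5])
E
```

```text
top (array([ 0.34448086, -0.0150299 ,  1.1280138 ]), array([[ 0.13805813,  0.00900585, -0.99039369]])) 423.5495357331708 -0.09030184898198602
side (array([ 0.42165422, -0.91232304,  0.64618088]), array([[ 0.0329492 ,  0.82609974, -0.56282019]])) 442.6132115431277 0.025083035535834724
{'t': 0.1, 'q': array([ 1.05389679,  0.47770541,  0.02232912,  1.55638218, -0.0114911 ,
        1.10929525, -0.08309888]), 'joint_vel': array([-0.00082481, -0.00149737,  0.00126375, -0.00249775,  0.00082941,
        0.00101343,  0.00093485]), 'joint_torque': array([ 4.77518290e-03, -5.97758460e+01,  1.61363672e+00, -2.81951934e+01,
        1.28347718e-02,  5.06730750e-03, -2.28495657e-05]), 'eef_pos': array([ 0.26810433, -0.61889859,  0.24441822]), 'tool_rot': array([-7.99118255e-04,  9.79178919e-01,  2.02997423e-01, -2.28268528e-04]), 'contact_force': array([-0.12458995, -0.4297855 ,  0.26247803]), 'torque': array([-0.01816092, -0.01218215,  0.07500589]), 'grasp_force': 0.0, 'gripper_width': 1.0002823933497527}
long_fork [(array([408., 275.]), 0.7, array([[ 0.302, -0.237]])), (array([268., 265.]), 0.69, array([[0.328, 0.133]])), (array([292., 211.]), 0.62, array([[0.472, 0.069]]))]
short_fork [(array([346., 208.]), 0.48, array([[ 0.479, -0.076]]))]
chestpiece [(array([408., 214.]), 0.61, array([[ 0.464, -0.241]]))]
pen_light [(array([469., 288.]), 0.84, array([[ 0.264, -0.398]])), (array([493., 224.]), 0.68, array([[ 0.434, -0.472]])), (array([451., 202.]), 0.57, array([[ 0.496, -0.359]]))]
long_fork_pad [(array([293., 136.]), 0.89, array([[0.68, 0.07]]))]
short_fork_pad [(array([242., 219.]), 0.18, array([[0.45 , 0.205]]))]
chestpiece_pad [(array([342., 141.]), 0.9, array([[ 0.665, -0.065]])), (array([450., 198.]), 0.42, array([[ 0.505, -0.357]]))]
pen_light_pad [(array([398., 139.]), 0.83, array([[ 0.671, -0.221]]))]
bumper [(array([240., 219.]), 0.6, array([[0.45, 0.21]]))]
tin [(array([182., 210.]), 0.78, array([[0.475, 0.371]]))]
```

View pics/top0.png

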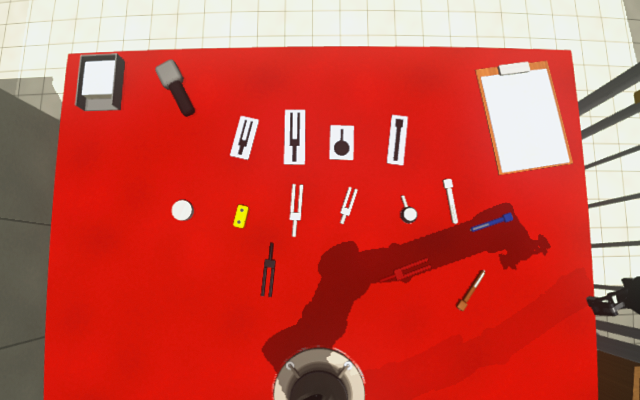

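View pics/side0.png

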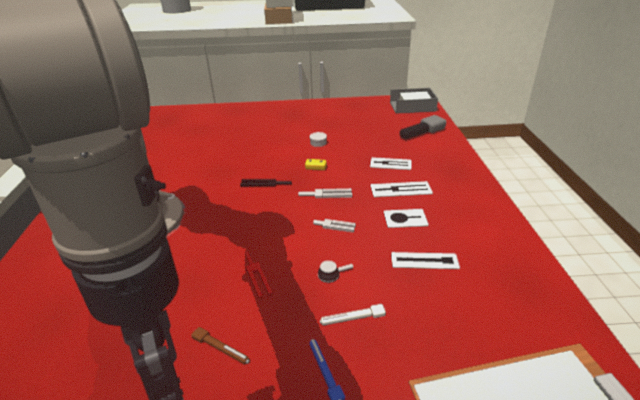

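Steel long fork is at (296,210), with look-alikes in black at (269,270) and red at (408,270). The short fork is at (348,205) and the chestpiece at (408,213). The white pen light is at (450,200), with look-alikes in blue at (492,222) and brown at (471,290). The four pads lie in the row at (245,138), (294,137), (342,142) and (398,139). I choose the steel fork and the white pen.

```bash
cat > fit.py <<'E'
from h import *
from scipy.optimize import minimize
R=lambda x0,x1,y0,y1:np.array([[x0,y0],[x1,y0],[x1,y1],[x0,y1]])/1e3
def disc(r): a=np.linspace(0,2*np.pi,40); return np.c_[np.cos(a),np.sin(a)]*r/1e3
LF=[R(-54,-9,-5,5),R(-10,10,-14,14),R(9,86,6,14),R(9,86,-14,-6)]
SF=[R(-34,-8,-5,5),R(-9,9,-12,12),R(8,66,5,12),R(8,66,-12,-5)]
PL=[R(-44,53,-6.5,6.5),R(52,76,-11,11)]
CP=[disc(22),R(20,54,-4,4)]
sh=lambda P:[p-[.016,0] for p in P]
# layers: (z, polys, value)
M={'long_fork':[(.010,LF,1)],'short_fork':[(.010,SF,1)],'pen_light':[(.012,PL,1)],
 'chestpiece':[(.012,CP[1:],1),(.012,CP[:1],0),(.025,[disc(16)],1)]}
for n,o,L,W in(('long_fork_pad',LF,155,56),('short_fork_pad',SF,116,52),('pen_light_pad',PL,138,44),('chestpiece_pad',CP,96,64)):
    M[n]=[(.004,[R(-L/2,L/2,-W/2,W/2)],1),(.004,sh(o),0)]
G={'long_fork':(296,212,0),'short_fork':(346,210,-.35),'chestpiece':(408,214,.3),'pen_light':(452,204,.1),
 'long_fork_pad':(294,137,0),'short_fork_pad':(245,138,-.3),'chestpiece_pad':(342,142,0),'pen_light_pad':(398,139,-.08)}
S=8
def polys(n,p,cam,z0=0):
    c,s=np.cos(p[2]),np.sin(p[2]); out=[]
    for z,P,v in M[n]:
        for q in P:
            w=q@np.array([[c,s],[-s,c]])+p[:2]
            out.append((proj(cam,np.c_[w,np.full(len(w),z+z0)]),v))
    return out
def resid(n,p,cam,img,box,z0=0):
    x0,y0,x1,y1=box; A=np.zeros(((y1-y0)*S,(x1-x0)*S),np.float32)
    for q,v in polys(n,p,cam,z0):
        cv2.fillPoly(A,[np.round(((q+.5-[x0,y0])*S-.5)*16).astype(np.int32)],float(v),shift=4)
    r=cv2.GaussianBlur(cv2.resize(A,(x1-x0,y1-y0),interpolation=cv2.INTER_AREA),(3,3),.5).ravel()
    o=img[y0:y1,x0:x1,1].astype(float).ravel()/255
    X=np.c_[r,np.ones_like(r)]; k,*_=np.linalg.lstsq(X,o,rcond=None)
    return ((X@k-o)**2).mean()/o.var()
def fit(n,imgs,g=None,z0=0,dy=(-.1,0,.1)):
    if g is None: g=(*world('top',[G[n][:2]],.005)[0],G[n][2])
    bx={}
    for c in imgs:
        q=np.vstack([a for a,_ in polys(n,g,c,z0)]); bx[c]=[max(0,int(v)) for v in(*(q.min(0)-7),*(q.max(0)+8))]
    f=lambda p:sum(resid(n,p,c,imgs[c],bx[c],z0) for c in imgs)
    best=min((minimize(f,[g[0],g[1],g[2]+d],method='Nelder-Mead',options=dict(initial_simplex=np.array([[g[0],g[1],g[2]+d],[g[0]+.008,g[1],g[2]+d],[g[0],g[1]+.008,g[2]+d],[g[0],g[1],g[2]+d+.1]]),xatol=1e-4,fatol=1e-6)) for d in dy),key=lambda r:r.fun)
    return best.x,best.fun
E
python3 - <<'E'
from fit import *
import json
I={c:bot.read_camera(c) for c in('top','side')}
big=cv2.resize(I['top'][105:245,225:465],None,fx=3.3,fy=3.3,interpolation=cv2.INTER_CUBIC)
D={}
for n in M:
    a,ra=fit(n,{'top':I['top']}); b,rb=fit(n,I,a); c,rc=fit(n,{'side':I['side']},a,dy=(0,))
    D[n]=list(b); print(n,'top',a.round(4),round(ra,3),'both',b.round(4),round(rb,3),'side',c.round(4),round(rc,3))
    for q,v in polys(n,b,'top'):
        cv2.polylines(big,[np.round((q+.5-[225,105])*3.3*16).astype(np.int32)],True,(0,255,0) if v else (0,200,255),1,cv2.LINE_AA,4)
json.dump(D,open('poses.json','w')); save(big,'crop1.png')
E
```

```text
Traceback (most recent call last):
  File "fit.py", line 39, in fit
    best=min((minimize(f,[g[0],g[1],g[2]+d],method='Nelder-Mead',options=dict(initial_simplex=np.array([[g[0],g[1],g[2]+d],[g[0]+.008,g[1],g[2]+d],[g[0],g[1]+.008,g[2]+d],[g[0],g[1],g[2]+d+.1]]),xatol=1e-4,fatol=1e-6)) for d in dy),key=lambda r:r.fun)
  File "fit.py", line 39, in <genexpr>
    best=min((minimize(f,[g[0],g[1],g[2]+d],method='Nelder-Mead',options=dict(initial_simplex=np.array([[g[0],g[1],g[2]+d],[g[0]+.008,g[1],g[2]+d],[g[0],g[1]+.008,g[2]+d],[g[0],g[1],g[2]+d+.1]]),xatol=1e-4,fatol=1e-6)) for d in dy),key=lambda r:r.fun)
              ~~~~~~~~^^^^^^^^^^^^^^^^^^^^^^^^^^^^^^^^^^^^^^^^^^^^^^^^^^^^^^^^^^^^^^^^^^^^^^^^^^^^^^^^^^^^^^^^^^^^^^^^^^^^^^^^^^^^^^^^^^^^^^^^^^^^^^^^^^^^^^^^^^^^^^^^^^^^^^^^^^^^^^^^^^^^^^^^^^^^^^^^^^^^^^^^^^^^^^^^^^^^
  File "fit.py", line 38, in <lambda>
    f=lambda p:sum(resid(n,p,c,imgs[c],bx[c],z0) for c in imgs)
               ~~~^^^^^^^^^^^^^^^^^^^^^^^^^^^^^^^^^^^^^^^^^^^^^
  File "fit.py", line 38, in <genexpr>
    f=lambda p:sum(resid(n,p,c,imgs[c],bx[c],z0) for c in imgs)
                   ~~~~~^^^^^^^^^^^^^^^^^^^^^^^^
  File "fit.py", line 27, in resid
    for q,v in polys(n,p,cam,z0):
               ~~~~~^^^^^^^^^^^^
  File "fit.py", line 23, in polys
    out.append((proj(cam,np.c_[w,np.full(len(w),z+z0)]),v))
                ~~~~^^^^^^^^^^^^^^^^^^^^^^^^^^^^^^^^^^^
  File "h.py", line 13, in proj
    m=bot.camera_model(cam); V=np.array(m['view']); P=np.array(P,float).reshape(-1,3)
ValueError: time passes only in moves, steps and waits
```

```bash
sed -i 's/bot.camera_model(/model(/; s/^def save/import functools\nmodel=functools.cache(bot.camera_model)\ndef save/' h.py
cat > run.py <<'E'
from fit import *
import json
I={c:bot.read_camera(c) for c in('top','side')}
big=cv2.resize(I['top'][105:245,225:465],None,fx=3.3,fy=3.3,interpolation=cv2.INTER_CUBIC)
D={}
for n in M:
    a,ra=fit(n,{'top':I['top']}); b,rb=fit(n,I,a); c,rc=fit(n,{'side':I['side']},a,dy=(0,))
    D[n]=list(b); print(n,'top',a.round(4),round(ra,3),'both',b.round(4),round(rb,3),'side',c.round(4),round(rc,3))
    for q,v in polys(n,b,'top'):
        cv2.polylines(big,[np.round((q+.5-[225,105])*3.3*16).astype(np.int32)],True,(0,255,0) if v else (0,200,255),1,cv2.LINE_AA,4)
json.dump(D,open('poses.json','w')); save(big,'crop1.png')
E
python3 run.py
```

```text
long_fork top [ 0.4581  0.0619 -0.0677] 0.022 both [ 0.4576  0.0609 -0.058 ] 0.324 side [ 0.457   0.058  -0.0418] 0.183
short_fork top [ 0.471 -0.072 -0.33 ] 0.016 both [ 0.4702 -0.0729 -0.3162] 0.313 side [ 0.4693 -0.0753 -0.2987] 0.169
pen_light top [ 0.4814 -0.3581  0.144 ] 0.012 both [ 0.4807 -0.3599  0.1473] 0.321 side [ 0.48   -0.3628  0.1527] 0.083
chestpiece top [ 0.4606 -0.2408  0.3086] 0.039 both [ 0.46   -0.2412  0.2798] 0.163 side [ 0.4594 -0.2416  0.2291] 0.06
long_fork_pad top [ 0.678   0.0653 -0.0064] 0.022 both [ 0.6773  0.065  -0.0068] 0.135 side [ 0.6763  0.0635 -0.0102] 0.076
short_fork_pad top [ 0.6769  0.2042 -0.2333] 0.021 both [ 0.6766  0.2039 -0.2357] 0.155 side [ 0.6758  0.2018 -0.2376] 0.092
pen_light_pad top [ 0.6686 -0.2167 -0.1281] 0.032 both [ 0.668  -0.2174 -0.1307] 0.148 side [ 0.6672 -0.2186 -0.135 ] 0.071
chestpiece_pad top [ 0.6614 -0.0637 -0.0387] 0.022 both [ 0.6608 -0.0641 -0.0266] 0.112 side [ 0.66   -0.0654 -0.0354] 0.053
```

View pics/crop1.png

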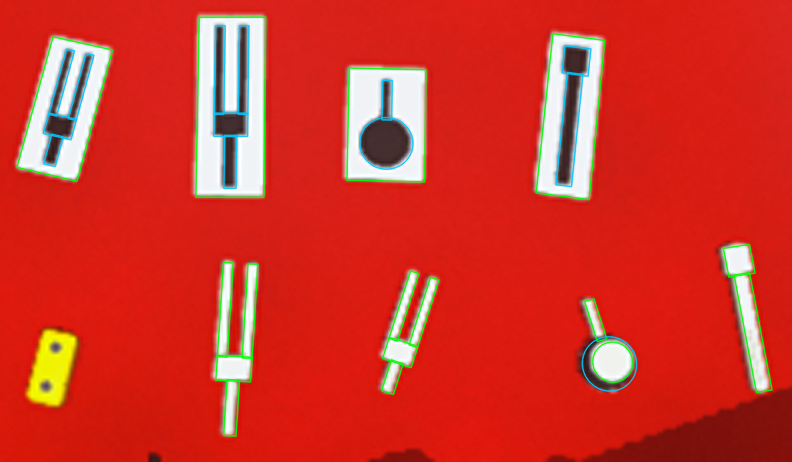

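The crop confirms the choices: the bare-steel long fork and the white pen, with their model outlines lying on them, and all four pads fit too. The poses agree between the cameras to 1–3 mm. Now I move off towards the long fork, via a waypoint that stays out of the inner reach limit.

Request:
drive_tool([
  {"hand": 0.55,"translation": [30,50,0],"angular": [0,0,0]},
  {"hand": 0.55,"translation": [60,105,0],"angular": [0,0,-0.1]},
  {"hand": 0.55,"translation": [90,160,0],"angular": [0,0,-0.2]},
  {"hand": 0.55,"translation": [120,215,0],"angular": [0,0,-0.3]},
  {"hand": 0.55,"translation": [150,270,-20],"angular": [0,0,-0.4]},
  {"hand": 0.55,"translation": [180,325,-40],"angular": [0,0,-0.475]},
  {"hand": 0.55,"translation": [200,380,-60],"angular": [0,0,-0.475]},
  {"hand": 0.55,"translation": [215,435,-80],"angular": [0,0,-0.475]},
  {"hand": 0.55,"translation": [220,490,-90],"angular": [0,0,-0.475]},
  {"hand": 0.55,"translation": [215,545,-100],"angular": [0,0,-0.475]},
  {"hand": 0.55,"translation": [205,600,-110],"angular": [0,0,-0.475]},
  {"hand": 0.55,"translation": [195,650,-120],"angular": [0,0,-0.475]},
], force=60)

```text
t: 2.3
eef_pos: [0.4632, 0.0326, 0.1254]
tool_rot: [-0.0, 0.999, -0.033, 0.001]
contact_force: [0.7, 0.4, 0.3]
gripper_width: 0.551
grasp_force: 0.0
```

Request:
drive_tool([
  {"hand": 0.55,"translation": [-5.5,30,0],"angular": [0,0,0]},
  {"hand": 0.55,"translation": [-5.5,30,-40],"angular": [0,0,0]},
  {"hand": 0.55,"translation": [-5.5,30,-75],"angular": [0,0,0]},
  {"hand": 0.55,"translation": [-5.5,30,-75],"angular": [0,0,0]},
  {"hand": 0.55,"translation": [-5.5,30,-75],"angular": [0,0,0]},
])

```text
t: 2.92
eef_pos: [0.4586, 0.0607, 0.0512]
tool_rot: [-0.0, 0.999, -0.033, 0.001]
contact_force: [-0.1, 0.4, 0.4]
gripper_width: 0.547
grasp_force: 0.0
```

Run:
```python
from h import *
o=bot.get_obs(); print(o['eef_pos'].round(4),o['tool_rot'].round(4)); p=o['eef_pos']
i=bot.read_camera('side').copy()
print(proj('side',[p,p-[0,0,.014],p+[0,0,.005],[p[0],p[1],0]]).round(1))
c=proj('side',[p])[0].astype(int); x0,y0=c-[60,50]
b=cv2.resize(i[y0:y0+100,x0:x0+120],None,fx=6,fy=6,interpolation=cv2.INTER_CUBIC)
for dz,col in((0,(0,255,0)),(-.014,(0,0,255)),(-.05,(255,255,0))):
  for dy in(-.0234,.0234): cv2.circle(b,tuple(((proj('side',[p+[0,dy,dz]])[0]+.5-[x0,y0])*6).astype(int)),3,col,-1)
save(b,'side1.png')
```

```text
[0.4586 0.0607 0.0512] [-1.000e-04  9.994e-01 -3.320e-02  6.000e-04]
[[318.5 178.2]
 [318.6 182.8]
 [318.4 176.6]
 [319.1 194.8]]
```

View pics/side1.png

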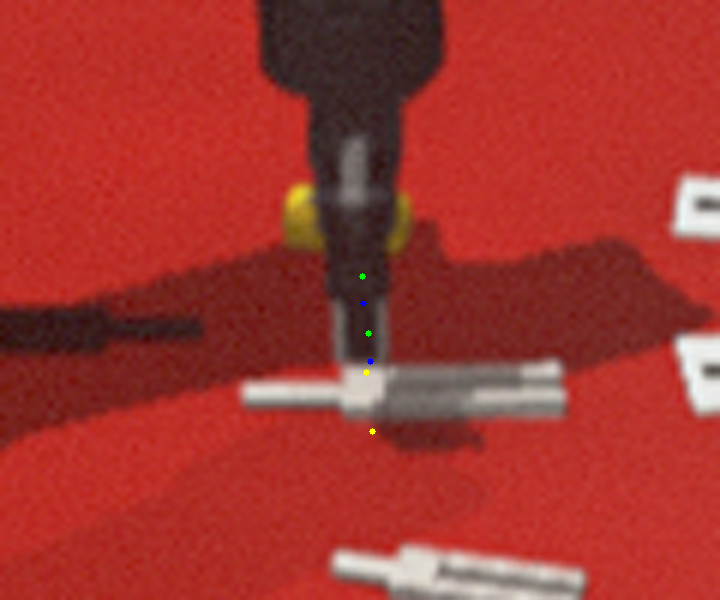

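The side crop shows the near fingertip at row 362. That puts the tips about 8 mm ahead of the TCP at this opening. The fork's yoke (342–386, 365–415) is centred under the fingers to within about 1 mm. I lower to TCP z = 14 mm and close.

Request:
drive_tool([
  {"hand": 0.55,"translation": [-1,0.5,-20],"angular": [0,0,0]},
  {"hand": 0.55,"translation": [-1,0.5,-37],"angular": [0,0,0]},
  {"hand": 0.55,"translation": [-1,0.5,-37],"angular": [0,0,0]},
  {"hand": 0.2,"translation": [-1,0.5,-37],"angular": [0,0,0]},
  {"hand": 0.2,"translation": [-1,0.5,-37],"angular": [0,0,0]},
  {"hand": 0.2,"translation": [-1,0.5,-37],"angular": [0,0,0]},
  {"hand": 0.2,"translation": [-1,0.5,-37],"angular": [0,0,0]},
  {"hand": 0.2,"translation": [-1,0.5,-37],"angular": [0,0,0]},
], force=60)

```text
t: 3.98
eef_pos: [0.4578, 0.0613, 0.0148]
tool_rot: [-0.0, 0.999, -0.033, 0.001]
contact_force: [-2.2, 0.0, 6.8]
gripper_width: 0.308
grasp_force: 59.0
```

Request:
drive_tool([
  {"hand": 0.2,"translation": [0,0,15],"angular": [0,0,0]},
  {"hand": 0.2,"translation": [0,0,40],"angular": [0,0,0]},
  {"hand": 0.2,"translation": [20,0,55],"angular": [0,0,0.01]},
  {"hand": 0.2,"translation": [55,1,60],"angular": [0,0,0.03]},
  {"hand": 0.2,"translation": [95,2,60],"angular": [0,0,0.06]},
  {"hand": 0.2,"translation": [135,3,60],"angular": [0,0,0.06]},
  {"hand": 0.2,"translation": [170,3.4,60],"angular": [0,0,0.06]},
  {"hand": 0.2,"translation": [195,3.4,50],"angular": [0,0,0.06]},
  {"hand": 0.2,"translation": [203.5,3.4,35],"angular": [0,0,0.06]},
  {"hand": 0.2,"translation": [203.5,3.4,20],"angular": [0,0,0.06]},
  {"hand": 0.2,"translation": [203.5,3.4,12],"angular": [0,0,0.06]},
  {"hand": 0.2,"translation": [203.5,3.4,12],"angular": [0,0,0.06]},
])

```text
t: 5.48
eef_pos: [0.6588, 0.0645, 0.0244]
tool_rot: [0.0, 1.0, -0.003, -0.001]
contact_force: [0.1, -0.5, -1.8]
gripper_width: 0.302
grasp_force: 59.6
```

Run:
```python
from h import *
o=bot.get_obs(); print(o['eef_pos'].round(4),o['tool_rot'].round(4),o['contact_force'],o['gripper_width'],o['grasp_force'])
i=bot.read_camera('side'); t=bot.read_camera('top')
a=cv2.resize(i[150:215,345:455],(770,455),interpolation=cv2.INTER_CUBIC)
save(a,'side2.png')
```

```text
[0.6588 0.0645 0.0244] [ 2.0e-04  1.0e+00 -2.9e-03 -1.2e-03] [ 0.07857583 -0.45019581 -1.82779675] 0.30212387928288875 59.645699858665466
```

View pics/side2.png

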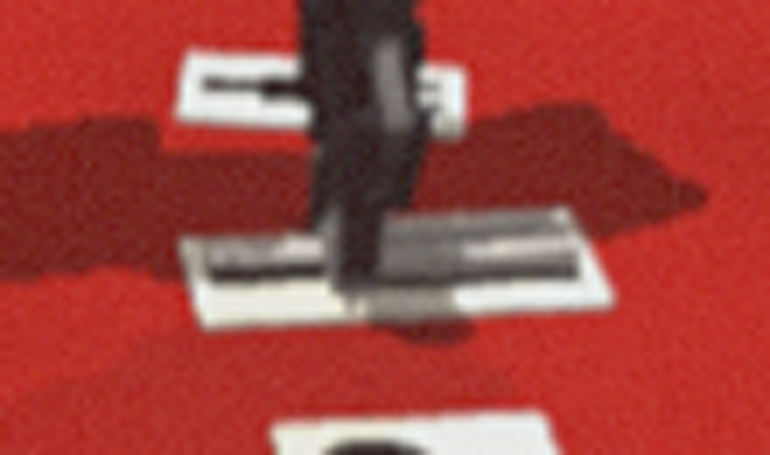

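The fork hangs over its pad's outline at about (200–580, 250), a little towards the stem end (-x). That agrees with the measured TCP shortfall of 2.8 mm in x, so I correct it and go lower.

Request:
drive_tool([
  {"hand": 0.2,"translation": [2.8,0.2,0],"angular": [0,0,0]},
  {"hand": 0.2,"translation": [2.8,0.2,-2],"angular": [0,0,0]},
  {"hand": 0.2,"translation": [2.8,0.2,-4],"angular": [0,0,0]},
  {"hand": 0.2,"translation": [2.8,0.2,-4],"angular": [0,0,0]},
  {"hand": 0.2,"translation": [2.8,0.2,-4],"angular": [0,0,0]},
])

```text
t: 6.2
eef_pos: [0.663, 0.0647, 0.0213]
tool_rot: [0.0, 1.0, -0.003, -0.0]
contact_force: [-0.1, 0.0, -1.6]
gripper_width: 0.301
grasp_force: 59.6
```

Request:
drive_tool([
  {"hand": 0.2,"translation": [-2,0,0],"angular": [0,0,0]},
  {"hand": 0.2,"translation": [-2,0,-1],"angular": [0,0,0]},
  {"hand": 0.2,"translation": [-2,0,-1],"angular": [0,0,0]},
  {"hand": 0.2,"translation": [-2,0,-1],"angular": [0,0,0]},
  {"hand": 0.2,"translation": [-2,0,-1],"angular": [0,0,0]},
])

```text
t: 6.82
eef_pos: [0.6612, 0.0647, 0.0203]
tool_rot: [-0.0, 1.0, -0.003, 0.0]
contact_force: [-0.1, -0.0, -1.5]
gripper_width: 0.299
grasp_force: 59.6
```

Request:
drive_tool([
  {"hand": 0.2,"translation": [0.5,0,-0.7],"angular": [0,0,0]},
  {"hand": 0.2,"translation": [0.5,0,-1.4],"angular": [0,0,0]},
  {"hand": 0.2,"translation": [0.5,0,-1.4],"angular": [0,0,0]},
  {"hand": 0.2,"translation": [0.5,0,-1.4],"angular": [0,0,0]},
])

```text
t: 7.32
eef_pos: [0.6617, 0.0647, 0.019]
tool_rot: [-0.0, 1.0, -0.003, 0.0]
contact_force: [0.7, -0.2, -0.7]
gripper_width: 0.307
grasp_force: 59.7
```

Request:
drive_tool([
  {"hand": 0.2,"translation": [0,0,-0.4],"angular": [0,0,0]},
  {"hand": 0.2,"translation": [0,0,-0.4],"angular": [0,0,0]},
  {"hand": 0.4,"translation": [0,0,-0.4],"angular": [0,0,0]},
  {"hand": 0.5,"translation": [0,0,-0.4],"angular": [0,0,0]},
  {"hand": 0.5,"translation": [0,0,-0.4],"angular": [0,0,0]},
  {"hand": 0.5,"translation": [0,0,20],"angular": [0,0,0]},
  {"hand": 0.5,"translation": [0,0,50],"angular": [0,0,0]},
  {"hand": 0.5,"translation": [-40,-25,60],"angular": [0,0,-0.1]},
  {"hand": 0.5,"translation": [-80,-55,60],"angular": [0,0,-0.2]},
  {"hand": 0.5,"translation": [-120,-85,60],"angular": [0,0,-0.32]},
  {"hand": 0.5,"translation": [-160,-115,60],"angular": [0,0,-0.324]},
  {"hand": 0.5,"translation": [-191.5,-137.5,50],"angular": [0,0,-0.324]},
])

```text
t: 8.82
eef_pos: [0.4696, -0.0742, 0.0707]
tool_rot: [0.0, 0.986, -0.165, 0.002]
contact_force: [-0.8, -0.2, -0.1]
gripper_width: 0.501
grasp_force: 0.0
```

Request:
drive_tool([
  {"hand": 0.5,"translation": [0,0,0],"angular": [0,0,0]},
  {"hand": 0.5,"translation": [0,0,-10],"angular": [0,0,0]},
  {"hand": 0.5,"translation": [0,0,-20],"angular": [0,0,0]},
  {"hand": 0.5,"translation": [0,0,-20],"angular": [0,0,0]},
  {"hand": 0.5,"translation": [0,0,-20],"angular": [0,0,0]},
])

```text
t: 9.45
eef_pos: [0.4704, -0.0724, 0.0487]
tool_rot: [-0.0, 0.986, -0.164, -0.0]
contact_force: [0.0, 0.1, 0.1]
gripper_width: 0.498
grasp_force: 0.0
```

```bash
cat > chk.py <<'E'
import sys
from fit import *
import json
D=json.load(open('poses.json'))
o=bot.get_obs(); q=o['tool_rot']; print(o['eef_pos'].round(4),'yaw',round(2*np.arctan2(q[2],q[1]),4))
I={c:bot.read_camera(c) for c in('top','side')}
# placed tools: residual in the frame of the pad ; names given as arguments
for n in sys.argv[1:]:
    g=D[n+'_pad']; c,s=np.cos(g[2]),np.sin(g[2]); t=np.array(g[:2])-.016*np.array([c,s])
    for cams in(['top'],['side']):
        p,r=fit(n,{k:I[k] for k in cams},(*t,g[2]),z0=.004,dy=(0,))
        d=p[:2]-t; print(n,cams,'dx %.1f dy %.1f mm dyaw %.3f res %.2f'%((d@[c,s])*1e3,(d@[-s,c])*1e3,p[2]-g[2],r))
save(I['top'],'t.png')
E
python3 chk.py long_fork
python3 - <<'E'
import cv2
t=cv2.imread('pics/t.png')[95:245,215:465]
cv2.imwrite('pics/top2.png',cv2.resize(t,None,fx=3.2,fy=3.2,interpolation=cv2.INTER_CUBIC))
E
```

```text
[ 0.4704 -0.0724  0.0487] yaw -0.3295
long_fork ['top'] dx -2.3 dy 11.9 mm dyaw -0.009 res 0.84
long_fork ['side'] dx -4.9 dy -1.8 mm dyaw -0.026 res 0.79
```

View pics/top2.png

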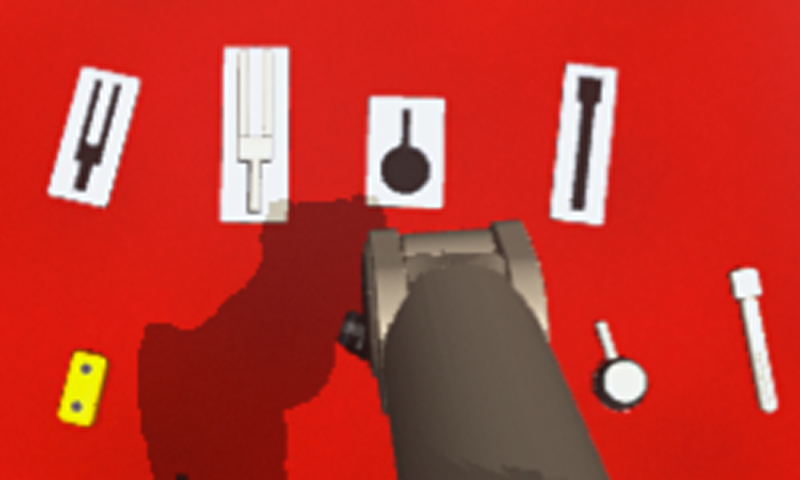

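The long fork covers its outline at (255,135) in this crop, with no black showing. The gripper stands over the short fork on target, so I lower and grip.

Request:
drive_tool([
  {"hand": 0.5,"translation": [0,-0.3,-18],"angular": [0,0,0]},
  {"hand": 0.5,"translation": [0,-0.3,-34.5],"angular": [0,0,0]},
  {"hand": 0.5,"translation": [0,-0.3,-34.5],"angular": [0,0,0]},
  {"hand": 0.5,"translation": [0,-0.3,-34.5],"angular": [0,0,0]},
  {"hand": 0.15,"translation": [0,-0.3,-34.5],"angular": [0,0,0]},
  {"hand": 0.15,"translation": [0,-0.3,-34.5],"angular": [0,0,0]},
  {"hand": 0.15,"translation": [0,-0.3,-34.5],"angular": [0,0,0]},
  {"hand": 0.15,"translation": [0,-0.3,-34.5],"angular": [0,0,0]},
  {"hand": 0.15,"translation": [0,-0.3,-34.5],"angular": [0,0,0]},
], force=60)

```text
t: 10.68
eef_pos: [0.4705, -0.073, 0.0152]
tool_rot: [-0.0, 0.986, -0.164, 0.001]
contact_force: [-0.9, 0.9, 5.4]
gripper_width: 0.26
grasp_force: 58.9
```

Request:
drive_tool([
  {"hand": 0.15,"translation": [0,0,15],"angular": [0,0,0]},
  {"hand": 0.15,"translation": [0,5,45],"angular": [0,0,0]},
  {"hand": 0.15,"translation": [15,25,65],"angular": [0,0,0.02]},
  {"hand": 0.15,"translation": [40,60,70],"angular": [0,0,0.05]},
  {"hand": 0.15,"translation": [68,100,70],"angular": [0,0,0.096]},
  {"hand": 0.15,"translation": [96,141,70],"angular": [0,0,0.096]},
  {"hand": 0.15,"translation": [124,182,70],"angular": [0,0,0.096]},
  {"hand": 0.15,"translation": [150,222,70],"angular": [0,0,0.096]},
  {"hand": 0.15,"translation": [175,258,60],"angular": [0,0,0.096]},
  {"hand": 0.15,"translation": [190,280,40],"angular": [0,0,0.096]},
  {"hand": 0.15,"translation": [190,280,20],"angular": [0,0,0.096]},
  {"hand": 0.15,"translation": [190,280,10],"angular": [0,0,0.096]},
])

```text
t: 12.18
eef_pos: [0.6589, 0.2054, 0.0232]
tool_rot: [0.001, 0.993, -0.117, -0.001]
contact_force: [-0.3, -0.3, -0.5]
gripper_width: 0.257
grasp_force: 59.1
```

Request:
drive_tool([
  {"hand": 0.15,"translation": [0,0,0],"angular": [0,0,0]},
  {"hand": 0.15,"translation": [0,0,-2],"angular": [0,0,0]},
  {"hand": 0.15,"translation": [0,0,-4],"angular": [0,0,0]},
  {"hand": 0.15,"translation": [0,0,-4],"angular": [0,0,0]},
  {"hand": 0.15,"translation": [0,0,-4],"angular": [0,0,0]},
  {"hand": 0.15,"translation": [0,0,-4],"angular": [0,0,0]},
])

```text
t: 12.92
eef_pos: [0.6602, 0.207, 0.0206]
tool_rot: [-0.0, 0.993, -0.117, 0.0]
contact_force: [0.5, 0.5, -0.9]
gripper_width: 0.261
grasp_force: 59.1
```

Request:
drive_tool([
  {"hand": 0.15,"translation": [0.5,0.2,-0.7],"angular": [0,0,0]},
  {"hand": 0.15,"translation": [0.5,0.2,-1.4],"angular": [0,0,0]},
  {"hand": 0.15,"translation": [0.5,0.2,-1.8],"angular": [0,0,0]},
  {"hand": 0.15,"translation": [0.5,0.2,-1.8],"angular": [0,0,0]},
  {"hand": 0.15,"translation": [0.5,0.2,-1.8],"angular": [0,0,0]},
])

```text
t: 13.55
eef_pos: [0.6608, 0.2072, 0.0193]
tool_rot: [-0.0, 0.993, -0.117, 0.0]
contact_force: [-2.0, -0.5, 6.0]
gripper_width: 0.257
grasp_force: 59.8
```

Request:
drive_tool([
  {"hand": 0.35,"translation": [0,0,0],"angular": [0,0,0]},
  {"hand": 0.5,"translation": [0,0,0],"angular": [0,0,0]},
  {"hand": 0.5,"translation": [0,0,0],"angular": [0,0,0]},
  {"hand": 0.5,"translation": [0,0,20],"angular": [0,0,0]},
  {"hand": 0.5,"translation": [0,0,50],"angular": [0,0,0]},
  {"hand": 0.7,"translation": [-20,-50,75],"angular": [0,0,0.1]},
  {"hand": 0.8,"translation": [-45,-105,80],"angular": [0,0,0.2]},
  {"hand": 0.8,"translation": [-70,-160,80],"angular": [0,0,0.3]},
  {"hand": 0.8,"translation": [-95,-215,80],"angular": [0,0,0.4]},
  {"hand": 0.8,"translation": [-120,-270,80],"angular": [0,0,0.5]},
  {"hand": 0.8,"translation": [-145,-325,80],"angular": [0,0,0.535]},
  {"hand": 0.8,"translation": [-170,-380,80],"angular": [0,0,0.535]},
])

```text
t: 15.05
eef_pos: [0.4904, -0.175, 0.1002]
tool_rot: [0.001, 0.989, 0.15, 0.001]
contact_force: [0.9, 0.0, 0.5]
gripper_width: 0.8
grasp_force: 0.0
```

```bash
python3 - <<'E'
from fit import *
I={'top':cv2.imread('pics/top0.png')[:,:,::-1],'side':cv2.imread('pics/side0.png')[:,:,::-1]}
for zs in(.008,.0095,.012):
  for r in (14,15,16):
    M['chestpiece']=[(zs,CP[1:],1),(.012,CP[:1],0),(.025,[disc(r)],1)]
    a,ra=fit('chestpiece',{'top':I['top']}); b,rb=fit('chestpiece',{'side':I['side']},a)
    print(zs,r,a.round(4),round(ra,3),b.round(4),round(rb,3))
E
python3 chk.py
python3 - <<'E'
import cv2
t=cv2.imread('pics/t.png')[95:245,215:465]
cv2.imwrite('pics/top3.png',cv2.resize(t,None,fx=3.2,fy=3.2,interpolation=cv2.INTER_CUBIC))
E
```

```text
0.008 14 [ 0.4609 -0.241   0.2927] 0.184 [ 0.4595 -0.2411  0.3186] 0.18
0.008 15 [ 0.4608 -0.2408  0.289 ] 0.105 [ 0.4596 -0.2411  0.3186] 0.107
0.008 16 [ 0.4608 -0.2409  0.2861] 0.039 [ 0.4594 -0.2408  0.314 ] 0.058
0.0095 14 [ 0.4609 -0.2409  0.2979] 0.185 [ 0.4594 -0.2416  0.2973] 0.179
0.0095 15 [ 0.4611 -0.2405  0.2891] 0.105 [ 0.4596 -0.2411  0.2782] 0.105
0.0095 16 [ 0.4608 -0.241   0.2994] 0.039 [ 0.4593 -0.2411  0.2776] 0.056
0.012 14 [ 0.4605 -0.2409  0.3112] 0.184 [ 0.4593 -0.2415  0.226 ] 0.183
0.012 15 [ 0.4606 -0.2407  0.3041] 0.105 [ 0.4593 -0.2417  0.2359] 0.108
0.012 16 [ 0.4606 -0.2408  0.3064] 0.039 [ 0.4594 -0.2414  0.2223] 0.059
[ 0.4904 -0.175   0.1002] yaw 0.301
```

View pics/top3.png

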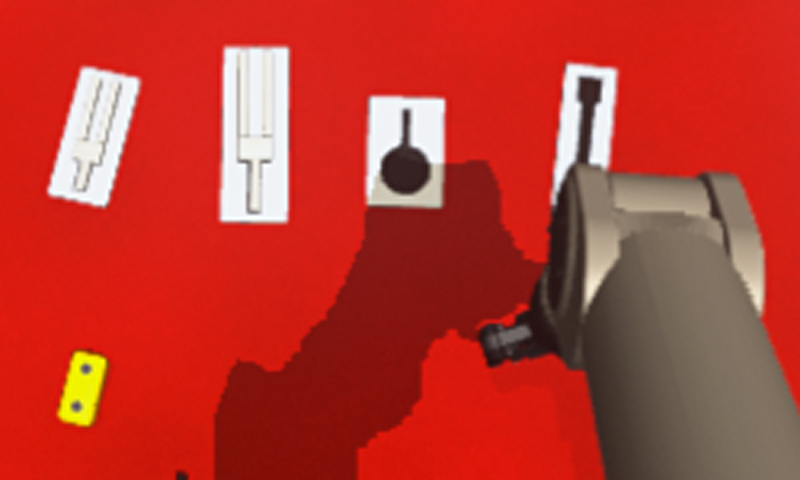

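The short fork covers its outline at (93,140), and the chestpiece pad is still untouched. Next I go over the chestpiece at yaw 0.30 and hover.

Request:
drive_tool([
  {"hand": 0.8,"translation": [-15,-35,0],"angular": [0,0,-0.004]},
  {"hand": 0.8,"translation": [-30.7,-68.3,-10],"angular": [0,0,-0.004]},
  {"hand": 0.8,"translation": [-30.7,-68.3,-35],"angular": [0,0,-0.004]},
  {"hand": 0.8,"translation": [-30.7,-68.3,-45],"angular": [0,0,-0.004]},
  {"hand": 0.8,"translation": [-30.7,-68.3,-45],"angular": [0,0,-0.004]},
  {"hand": 0.8,"translation": [-30.7,-68.3,-45],"angular": [0,0,-0.004]},
])

```text
t: 15.9
eef_pos: [0.4609, -0.2407, 0.0545]
tool_rot: [0.0, 0.989, 0.148, 0.001]
contact_force: [0.3, -0.1, -0.5]
gripper_width: 0.798
grasp_force: 0.0
```

Request:
drive_tool([
  {"hand": 0.8,"translation": [-0.8,-0.4,-20],"angular": [0,0,0]},
  {"hand": 0.8,"translation": [-0.8,-0.4,-41],"angular": [0,0,0]},
  {"hand": 0.8,"translation": [-0.8,-0.4,-41],"angular": [0,0,0]},
  {"hand": 0.8,"translation": [-0.8,-0.4,-41],"angular": [0,0,0]},
  {"hand": 0.4,"translation": [-0.8,-0.4,-41],"angular": [0,0,0]},
  {"hand": 0.4,"translation": [-0.8,-0.4,-41],"angular": [0,0,0]},
  {"hand": 0.4,"translation": [-0.8,-0.4,-41],"angular": [0,0,0]},
  {"hand": 0.4,"translation": [-0.8,-0.4,-41],"angular": [0,0,0]},
  {"hand": 0.4,"translation": [-0.8,-0.4,-41],"angular": [0,0,0]},
], force=60)

```text
t: 17.02
eef_pos: [0.4597, -0.2418, 0.014]
tool_rot: [0.0, 0.989, 0.148, 0.001]
contact_force: [-1.9, 0.5, 8.7]
gripper_width: 0.482
grasp_force: 59.3
```

Request:
drive_tool([
  {"hand": 0.4,"translation": [0,0,15],"angular": [0,0,0]},
  {"hand": 0.4,"translation": [0,0,40],"angular": [0,0,0]},
  {"hand": 0.4,"translation": [15,15,60],"angular": [0,0,-0.03]},
  {"hand": 0.4,"translation": [40,38,70],"angular": [0,0,-0.1]},
  {"hand": 0.4,"translation": [68,65,70],"angular": [0,0,-0.18]},
  {"hand": 0.4,"translation": [98,94,70],"angular": [0,0,-0.26]},
  {"hand": 0.4,"translation": [128,123,70],"angular": [0,0,-0.32]},
  {"hand": 0.4,"translation": [155,149,65],"angular": [0,0,-0.331]},
  {"hand": 0.4,"translation": [176,170,50],"angular": [0,0,-0.331]},
  {"hand": 0.4,"translation": [184.5,178,35],"angular": [0,0,-0.331]},
  {"hand": 0.4,"translation": [184.5,178,20],"angular": [0,0,-0.331]},
  {"hand": 0.4,"translation": [184.5,178,10],"angular": [0,0,-0.331]},
])

```text
t: 18.52
eef_pos: [0.642, -0.0654, 0.0213]
tool_rot: [0.001, 1.0, -0.018, -0.001]
contact_force: [0.5, -0.0, -0.6]
gripper_width: 0.476
grasp_force: 61.3
```

Request:
drive_tool([
  {"hand": 0.4,"translation": [0,0,0],"angular": [0,0,0]},
  {"hand": 0.4,"translation": [0,0,-2],"angular": [0,0,0]},
  {"hand": 0.4,"translation": [0,0,-4],"angular": [0,0,0]},
  {"hand": 0.4,"translation": [0,0,-4],"angular": [0,0,0]},
  {"hand": 0.4,"translation": [0,0,-4],"angular": [0,0,0]},
  {"hand": 0.4,"translation": [0,0,-4],"angular": [0,0,0]},
])

```text
t: 19.27
eef_pos: [0.6437, -0.0636, 0.0187]
tool_rot: [0.0, 1.0, -0.017, 0.0]
contact_force: [-0.4, 0.2, -1.0]
gripper_width: 0.482
grasp_force: 61.3
```

```bash
python3 chk.py
python3 - <<'E'
from h import *
i=bot.read_camera('side'); save(cv2.resize(i[170:245,350:460],(770,525),interpolation=cv2.INTER_CUBIC),'side3.png')
E
```

```text
[ 0.6437 -0.0636  0.0187] yaw -0.0342
```

View pics/side3.png

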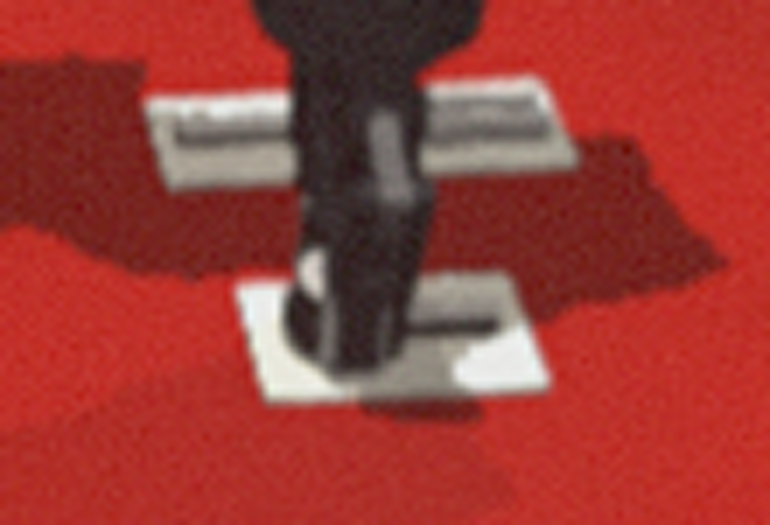

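The chestpiece sits over its outline, with the stem along the drawn stem at (410–500, 325). I lower the last millimetre.

Request:
drive_tool([
  {"hand": 0.4,"translation": [0.5,-0.3,-0.5],"angular": [0,0,0]},
  {"hand": 0.4,"translation": [0.5,-0.3,-1.0],"angular": [0,0,0]},
  {"hand": 0.4,"translation": [0.5,-0.3,-1.0],"angular": [0,0,0]},
  {"hand": 0.4,"translation": [0.5,-0.3,-1.0],"angular": [0,0,0]},
])

```text
t: 19.92
eef_pos: [0.6441, -0.0639, 0.0181]
tool_rot: [0.0, 1.0, -0.017, 0.0]
contact_force: [-2.8, 0.4, 4.4]
gripper_width: 0.478
grasp_force: 62.0
```

Request:
drive_tool([
  {"hand": 0.6,"translation": [0,0,0],"angular": [0,0,0]},
  {"hand": 0.75,"translation": [0,0,0],"angular": [0,0,0]},
  {"hand": 0.75,"translation": [0,0,0],"angular": [0,0,0]},
  {"hand": 0.75,"translation": [0,0,25],"angular": [0,0,0]},
  {"hand": 0.75,"translation": [0,0,60],"angular": [0,0,0]},
  {"hand": 0.6,"translation": [-15,-30,80],"angular": [0,0,0.03]},
  {"hand": 0.45,"translation": [-42,-77,80],"angular": [0,0,0.08]},
  {"hand": 0.45,"translation": [-70,-127,80],"angular": [0,0,0.13]},
  {"hand": 0.45,"translation": [-98,-177,80],"angular": [0,0,0.18]},
  {"hand": 0.45,"translation": [-126,-227,75],"angular": [0,0,0.18]},
  {"hand": 0.45,"translation": [-150,-270,60],"angular": [0,0,0.18]},
  {"hand": 0.45,"translation": [-163.5,-295,40],"angular": [0,0,0.18]},
])

```text
t: 21.42
eef_pos: [0.4788, -0.3624, 0.0577]
tool_rot: [0.001, 0.997, 0.071, 0.0]
contact_force: [-0.2, 1.3, 0.4]
gripper_width: 0.447
grasp_force: 0.0
```

Request:
drive_tool([
  {"hand": 0.45,"translation": [0,0,-5],"angular": [0,0,0]},
  {"hand": 0.45,"translation": [0,0,-10],"angular": [0,0,0]},
  {"hand": 0.45,"translation": [0,0,-10],"angular": [0,0,0]},
  {"hand": 0.45,"translation": [0,0,-10],"angular": [0,0,0]},
  {"hand": 0.45,"translation": [0,0,-10],"angular": [0,0,0]},
])

```text
t: 22.05
eef_pos: [0.4813, -0.3585, 0.0481]
tool_rot: [0.0, 0.997, 0.073, 0.0]
contact_force: [-0.2, -0.7, 0.5]
gripper_width: 0.441
grasp_force: 0.0
```

```bash
python3 chk.py
python3 - <<'E'
import cv2
t=cv2.imread('pics/t.png')[95:245,215:465]
cv2.imwrite('pics/top4.png',cv2.resize(t,None,fx=3.2,fy=3.2,interpolation=cv2.INTER_CUBIC))
E
```

```text
[ 0.4813 -0.3585  0.0481] yaw 0.1468
```

View pics/top4.png

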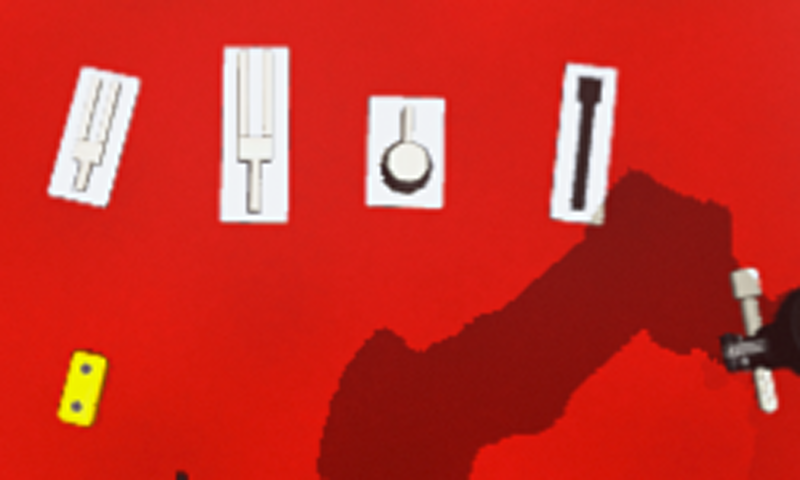

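The chestpiece covers its outline at (405,160), and the fingers straddle the pen light. I lower to about TCP z = 15.5 mm and close gently.

Request:
drive_tool([
  {"hand": 0.45,"translation": [-0.5,-0.3,-16],"angular": [0,0,0]},
  {"hand": 0.45,"translation": [-0.5,-0.3,-32.5],"angular": [0,0,0]},
  {"hand": 0.45,"translation": [-0.5,-0.3,-32.5],"angular": [0,0,0]},
  {"hand": 0.45,"translation": [-0.5,-0.3,-32.5],"angular": [0,0,0]},
  {"hand": 0.02,"translation": [-0.5,-0.3,-32.5],"angular": [0,0,0]},
  {"hand": 0.02,"translation": [-0.5,-0.3,-32.5],"angular": [0,0,0]},
  {"hand": 0.02,"translation": [-0.5,-0.3,-32.5],"angular": [0,0,0]},
  {"hand": 0.02,"translation": [-0.5,-0.3,-32.5],"angular": [0,0,0]},
  {"hand": 0.02,"translation": [-0.5,-0.3,-32.5],"angular": [0,0,0]},
  {"hand": 0.02,"translation": [-0.5,-0.3,-32.5],"angular": [0,0,0]},
], force=40)

```text
t: 23.4
eef_pos: [0.4801, -0.3592, 0.0151]
tool_rot: [-0.0, 0.997, 0.073, -0.0]
contact_force: [0.2, 0.0, -0.2]
gripper_width: 0.138
grasp_force: 40.4
```

Request:
drive_tool([
  {"hand": 0.02,"translation": [0,0,15],"angular": [0,0,0]},
  {"hand": 0.02,"translation": [0,0,40],"angular": [0,0,0]},
  {"hand": 0.02,"translation": [15,12,60],"angular": [0,0,-0.03]},
  {"hand": 0.02,"translation": [38,32,65],"angular": [0,0,-0.1]},
  {"hand": 0.02,"translation": [66,56,65],"angular": [0,0,-0.17]},
  {"hand": 0.02,"translation": [95,80,65],"angular": [0,0,-0.24]},
  {"hand": 0.02,"translation": [122,103,65],"angular": [0,0,-0.276]},
  {"hand": 0.02,"translation": [146,123,60],"angular": [0,0,-0.276]},
  {"hand": 0.02,"translation": [164,138,50],"angular": [0,0,-0.276]},
  {"hand": 0.02,"translation": [171.5,144,35],"angular": [0,0,-0.276]},
  {"hand": 0.02,"translation": [171.5,144,20],"angular": [0,0,-0.276]},
  {"hand": 0.02,"translation": [171.5,144,10],"angular": [0,0,-0.276]},
])

```text
t: 24.9
eef_pos: [0.6497, -0.2167, 0.0233]
tool_rot: [0.0, 0.998, -0.066, -0.001]
contact_force: [0.2, 0.1, -0.7]
gripper_width: 0.138
grasp_force: 40.4
```

Request:
drive_tool([
  {"hand": 0.02,"translation": [0,0,0],"angular": [0,0,0]},
  {"hand": 0.02,"translation": [0,0,-2],"angular": [0,0,0]},
  {"hand": 0.02,"translation": [0,0,-4],"angular": [0,0,0]},
  {"hand": 0.02,"translation": [0,0,-4],"angular": [0,0,0]},
  {"hand": 0.02,"translation": [0,0,-4],"angular": [0,0,0]},
  {"hand": 0.02,"translation": [0,0,-4],"angular": [0,0,0]},
])

```text
t: 25.65
eef_pos: [0.6518, -0.2152, 0.0213]
tool_rot: [0.0, 0.998, -0.065, 0.0]
contact_force: [-0.1, -0.7, -0.4]
gripper_width: 0.14
grasp_force: 40.4
```

Request:
drive_tool([
  {"hand": 0.02,"translation": [-0.4,0,-0.8],"angular": [0,0,0]},
  {"hand": 0.02,"translation": [-0.4,0,-1.6],"angular": [0,0,0]},
  {"hand": 0.02,"translation": [-0.4,0,-2.3],"angular": [0,0,0]},
  {"hand": 0.02,"translation": [-0.4,0,-2.3],"angular": [0,0,0]},
  {"hand": 0.02,"translation": [-0.4,0,-2.3],"angular": [0,0,0]},
])

```text
t: 26.28
eef_pos: [0.6512, -0.2152, 0.019]
tool_rot: [0.0, 0.998, -0.065, -0.0]
contact_force: [-1.8, 0.3, 3.3]
gripper_width: 0.136
grasp_force: 40.9
```

In contact, so I open, rise and retreat to the side, clear of the pads.

Request:
drive_tool([
  {"hand": 0.25,"translation": [0,0,0],"angular": [0,0,0]},
  {"hand": 0.4,"translation": [0,0,0],"angular": [0,0,0]},
  {"hand": 0.4,"translation": [0,0,0],"angular": [0,0,0]},
  {"hand": 0.4,"translation": [0,0,20],"angular": [0,0,0]},
  {"hand": 0.4,"translation": [0,0,60],"angular": [0,0,0]},
  {"hand": 0.4,"translation": [-30,-40,110],"angular": [0,0,0]},
  {"hand": 0.4,"translation": [-70,-80,140],"angular": [0,0,0]},
  {"hand": 0.4,"translation": [-110,-120,150],"angular": [0,0,0]},
  {"hand": 0.4,"translation": [-150,-160,150],"angular": [0,0,0]},
  {"hand": 0.4,"translation": [-180,-200,150],"angular": [0,0,0]},
  {"hand": 0.4,"translation": [-180,-200,150],"angular": [0,0,0]},
  {"hand": 0.4,"translation": [-180,-200,150],"angular": [0,0,0]},
])

```text
t: 27.78
eef_pos: [0.4719, -0.4149, 0.17]
tool_rot: [0.0, 0.998, -0.065, 0.001]
contact_force: [0.9, 0.8, -0.9]
gripper_width: 0.401
grasp_force: 0.0
```

```bash
python3 chk.py
python3 - <<'E'
import cv2
t=cv2.imread('pics/t.png')
cv2.imwrite('pics/top5.png',cv2.resize(t[105:175,225:415],None,fx=4.2,fy=4.2,interpolation=cv2.INTER_CUBIC))
E
```

```text
[ 0.4719 -0.4149  0.17  ] yaw -0.1302
```

View pics/top5.png

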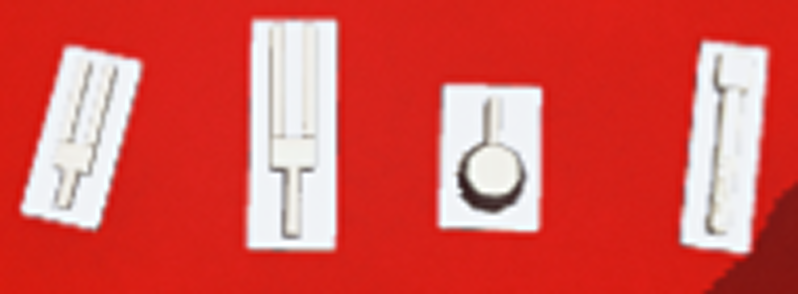

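All four tools lie on their outlines: forks at (75,135) and (292,135), chestpiece at (492,165) and pen light at (722,145). The thin dark edges have about the width their side walls should show in this view.

```bash
python3 -c "
from station import bot
print(bot.hand_in())"
```

```text
the job is handed in; nothing more can be done
None
```

The long fork, short fork, chestpiece and pen light were each set down and released on their own outlined pads. The bumper, tin and look-alikes were not touched, and the job was handed in at about 28 s; the hand-in returned no verdict.

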